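# Gauge the gap of a cup sealer's sealing head

### The arm

A 6-joint arm with a two-finger parallel gripper is mounted at the origin on the work surface. World frame = base frame: x ahead of the robot, y to its left, z up, the work surface at z = 0. Lengths are in mm, angles in rad, forces in N, time in s.
With the tool pointing down it reaches from about 400 to 925 mm from the base axis. Payload 12.5 kg.
Tool frame: the origin (TCP) lies midway between the tips of the shut fingers; the grasp point (between the pads) lies 19 mm behind it; z points along the fingers, y is the line along which they close (so a half turn about z gives the same grasp; the last joint's range is limited). The gripper opens to 95 mm and grips with 3 to 60 N. Pads are 20 mm wide; open, the fingers measure 119 mm over their backs; the gripper's body (75 mm by 180 mm) begins 59 mm behind the grasp point.
Start: joints at [1.073, 0.491, 1.559, -0, 1.092, -0.106], TCP at [238.643, 577.664, 214.661] pointing down, gripper open.
Joint ranges: [-3.1, 3.1], [-0.84, 2.19], [0.05, 2.79], [-1.13, 4.28], [0.06, 2.93], [-2.69, 2.69]. Speed limits (rad/s): [2.22, 2.22, 2.79, 3.14, 3.14, 3.14].

### API

Orientations are given as [roll, pitch, yaw] about the fixed x, y, z axes, in that order (R = Rz(yaw) Ry(pitch) Rx(roll)).
In Python, from cell import * gives the robot as it stands. The module is installed in compiled form; this text tells all that it offers.
- The arm moves only by the tool arm_command, never from a script. Its arguments are lists of equal length, an entry for each row: "delta_pos": the shift along the world's x, y, z in units of 250 mm (1.0 is 250 mm), a list of three; "delta_rot": the turn, a rotation vector about the world's x, y, z in units of 90 degrees (1.0 is 90 degrees), a list of three; "claw": the closure, from 0 (fully open) to 1 (shut). In form: {"delta_pos": [[tx, ty, tz], ...], "delta_rot": [[wx, wy, wz], ...], "claw": [claw, ...]}. A call has exactly 5 rows; each row is the pose to reach, as a shift and turn from the pose commanded when the call began; what a row does not reach only later rows make up. A row lasts 1/12 s, in which the tool goes at most 41.7 mm and 7.16 degrees, less where a joint would pass 70% of its speed; a pose out of reach is approached as far as the arm can. A call with a number of a shift or a turn outside -1 to 1 is refused whole. A call with a gripper value outside its range is refused whole. The fingers move at their own pace and stop on an object; the grip force is fixed at half the most. Time passes only in rows, so rows that repeat a pose let the fingers close, or fill a call up. It gives the time, the measured TCP pose, the force, the opening and the grip force at its end, in the units of the state.
- state(): the state, without advancing time (a new reading comes with each control period).
- read_camera(name): name is "scene" or "top"; returns the picture (400x640x3 uint8, red, green, blue); there is no depth.
- calibration(name): a dict with "camera_matrix" (3x3 intrinsics, pixels), "k1" (the pictures are not rectified: a ray, as slopes to the right and down, at radius r is drawn at 1 + k1 r^2 times it, then the intrinsics apply), "T" (4x4, takes a point from camera to world coordinates). Camera axes: x right, y down, z forward; pixel columns grow to the right and rows downward; lengths in mm; the calibration is good to about 2 mm. A picture is of the moment at which its call begins. calibration takes no time and is no camera call.
- job_done(): hands the job in; it is judged then, once.
The state is a dict: "t": time; "joints": joint angles; "qvel": joint speeds; "tau": joint torques, N m; "eef_pos": TCP position; "tcp_rot": TCP orientation; "ft_force": force on the tool from outside, world axes, zero at the start; "moment": the same for the moment, N m; "opening": opening from 0.0 (shut) to 1.0 (fully open); "grip_force": force on a finger pad.
Only numpy, scipy, OpenCV 4.12 (cv2) and the standard library are available. Lean on these libraries where they do the work, as an engineer would, in place of code of your own. Each camera call takes 0.05 s, during which the arm holds its last target. There are 200 camera calls.

### The job

Pick up the taper gauge by its wooden handle and slide its blade straight in between the two plates of the cup sealer's sealing head, flat on the lower plate and about the middle of the opening, until it just drags snugly, without jacking the upper plate up. Finish while still gripping the gauge and holding it at that depth, so that a colleague can set the lock nut. Leave the tamper, the pitcher and the cup alone.

Things in the scene. Friction and masses are not known exactly. Their poses are not given: they have to be found in the camera images.
- gauge: Loose taper gauge, 140 g, flat underside, 160 mm long. Upright wooden handle x -30..30, 16 wide (y), 34 tall; steel blade 18 wide from the handle to the tip at x = 130, its top sloping from 2 thick at the tip, +0.75 per 10 mm, to 9.5 at the handle. Origin: centre of the handle's underside; x points to the tip, z up (mm).
- gauge_tip (a point): The tip of the gauge's blade: middle of its tip edge, at the underside (130 mm ahead of the gauge's origin, same axes).
- die: Fixed lower part of the sealing head. Origin on the bar; x points into the opening, away from the robot. Lower plate x -65..85, y -75..75, flat top at z = 30. The upper plate (steel, 14 thick) covers x -20..70, y -52..52, so x -65..-20 is a bare ledge to lay the blade on; the opening starts at x = -20 and faces the robot. All of it is under 125 tall (mm).
- head: Frame carrying the upper plate: two posts (x 25, y +-64 mm), white cross bar, screw. x, y and axes as die; its origin lies in the plane of the upper plate's underside when down. The gap differs each time, 5.0 to 7.5 mm (origin 35.0 to 37.5 mm above the bar): this blade becomes snug with its tip 40 to 73 mm inside the opening.
- platen (a joint): Lift of the upper plate in m: 0 down on its stop, positive when pushed up. It needs about 8 N upward (its weight and springs) before it starts to rise, then 4 N more per mm. Snug: the blade resists with about 5 N along its length and the plate has not visibly risen.
- tamper: Bystander: loose steel tamper standing upright, 58 mm diameter, 92 mm tall; origin at the centre of its underside.
- pitcher: Bystander: loose steel milk pitcher with a handle, 84 mm diameter, 100 mm tall; origin at the centre of its underside.
- cup: Bystander: loose white plastic cup, 90 mm across the rim, 110 mm tall; origin at the centre of its underside.
There are look-alikes about, which are no part of the job. There is more than one size of the gauge; the job needs the smaller.

How it is judged (in metres and radians):
On the way:
1. the gauge is lifted clear of the bar in the fingers (height (world z) of gauge above 0.025 m and contact force between the fingers and gauge above 3 N), for 0.2 s.
At the end, for the whole second after the job is handed in: Blade between the plates: tip 25 mm or more inside, within 35 mm of the middle, straight (0.12 rad), flat (0.06 rad), still; it presses the upper plate with over 2 N and the lower with over 0.5 N; upper plate lifted under 1 mm; fingers still grip the gauge (over 3 N) (contact force between gauge and head above 2 N and contact force between gauge and die above 0.5 N and contact force between the fingers and gauge above 3 N and value of joint platen below 0.001 m and x of gauge_tip in the frame of die above 0.005 m and y of gauge_tip in the frame of die between -0.035 and 0.035 m and angle between the x axis of gauge and the x axis of die, either way round below 0.12 rad and angle between gauge's own z axis and vertical below 0.06 rad and linear speed of gauge below 0.01 m/s); the arm keeps its last pose, push and grip.
It fails at once if the upper plate is forced up by more than 2 mm (value of joint platen above 0.002 m).
It fails at once if the tamper is knocked (moved more than 25 mm or tipped) (distance of tamper from where it was at the start of the episode above 0.025 m or angle between tamper's own z axis and vertical above 0.3 rad).
It fails at once if the milk pitcher is knocked (moved more than 25 mm or tipped) (distance of pitcher from where it was at the start of the episode above 0.025 m or angle between pitcher's own z axis and vertical above 0.3 rad).
It fails at once if the plastic cup is knocked (moved more than 25 mm or tipped) (distance of cup from where it was at the start of the episode above 0.025 m or angle between cup's own z axis and vertical above 0.3 rad).
It also fails if it takes over 72 s, if anything falls off the work surface, if the arm or the gripper's body presses on something with over 40 N, if the wrist force passes 120 N, or if a joint passes its speed limit or range.

## Working session

There is one attempt and no reset: what is moved stays moved. The work goes in short steps, Python scripts to look and compute and a tool call to move; the robot and the scene stay as the last step left them, time stands still between calls to the robot, and variables do not carry over. Pictures are saved under pics/ and viewed, at most 10 in all, crops included, and the job is handed in when it is done.

Besides the shell and the picture viewer there is one more tool, called after ">>>" as name(argument=value, ...) on one line, values as JSON. arm_command: Moves the arm, as the interface text tells. Shifts and turns lie within -1 to 1; 1 stands for 250 mm of shift or 90 degrees of turn. Its arguments: {"type":"object","properties":{"delta_pos":{"type":"array"},"delta_rot":{"type":"array"},"claw":{"type":"array"}},"required":["delta_pos","delta_rot","claw"]}

```bash
mkdir -p pics; cat > h.py <<'E'
import numpy as np, cv2
from cell import *
def ray(cam,u,v):
    c=calibration(cam);K=np.array(c["camera_matrix"]);T=np.array(c["T"])
    a=np.array([(u-K[0,2])/K[0,0],(v-K[1,2])/K[1,1]]);p=a.copy()
    for _ in range(50): p=a/(1+c["k1"]*(p@p))
    return T[:3,3],T[:3,:3]@np.array([*p,1.])
def atz(cam,u,v,z):
    o,d=ray(cam,u,v);return o+d*(z-o[2])/d[2]
def tri(p,q):
    a,d=ray("scene",*p);b,e=ray("top",*q)
    s=np.linalg.lstsq(np.c_[d,-e],b-a,rcond=None)[0]
    x,y=a+s[0]*d,b+s[1]*e;return (x+y)/2,np.linalg.norm(x-y)
def proj(cam,P):
    c=calibration(cam);K=np.array(c["camera_matrix"]);T=np.array(c["T"])
    q=T[:3,:3].T@(np.array(P)-T[:3,3]);p=q[:2]/q[2];p=p*(1+c["k1"]*(p@p));return K[0,0]*p[0]+K[0,2],K[1,1]*p[1]+K[1,2]
E
python3 - <<'E'
from h import *
for n in("scene","top"):
    im=read_camera(n);cv2.imwrite(f"pics/{n}0.png",cv2.cvtColor(im,cv2.COLOR_RGB2BGR));c=calibration(n);print(np.round(c["T"],2),c["camera_matrix"],c["k1"])
print(state())
E
```

```text
[[ 3.40000e-01  7.70000e-01 -5.50000e-01  1.13560e+03]
 [ 9.40000e-01 -2.80000e-01  1.90000e-01 -2.25930e+02]
 [-1.00000e-02 -5.80000e-01 -8.20000e-01  1.16949e+03]
 [ 0.00000e+00  0.00000e+00  0.00000e+00  1.00000e+00]] [[432.6391504    0.         323.87565221]
 [  0.         432.6391504  206.90411241]
 [  0.           0.           1.        ]] 0.010057990015156403
[[-0.00000e+00 -1.00000e+00  7.00000e-02  3.02300e+02]
 [-1.00000e+00  0.00000e+00 -2.00000e-02  2.39500e+01]
 [ 2.00000e-02 -7.00000e-02 -1.00000e+00  1.39662e+03]
 [ 0.00000e+00  0.00000e+00  0.00000e+00  1.00000e+00]] [[410.85805215   0.         309.92263494]
 [  0.         410.85805215 201.48963072]
 [  0.           0.           1.        ]] -0.0023426250593485895
{'t': 0.1, 'joints': array([ 1.07342951e+00,  4.91475816e-01,  1.55940486e+00,  6.67855993e-06,
        1.09167418e+00, -1.05585904e-01]), 'qvel': array([ 0.00140083, -0.00171136, -0.00039235, -0.00046831, -0.00150967,
        0.00132296]), 'tau': array([ 2.66529023e-03, -6.13620687e+01, -2.58603609e+01,  6.93647820e-02,
        4.70256829e-02, -1.29320068e-05]), 'eef_pos': array([238.51251312, 577.46567872, 214.12912549]), 'tcp_rot': array([-3.14063643e+00, -1.07297171e-04,  2.74980860e+00]), 'ft_force': array([-0.52829799, -0.2416718 ,  0.55742814]), 'moment': array([ 0.02244779, -0.01244572, -0.02285021]), 'grip_force': 0.0, 'opening': 1.0007804360829817}
```

View pics/scene0.png

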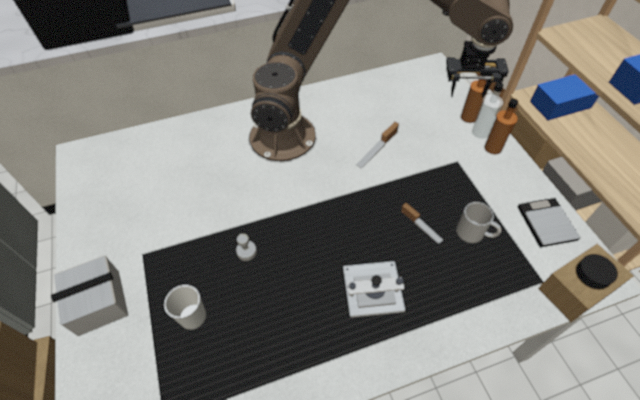

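View pics/top0.png

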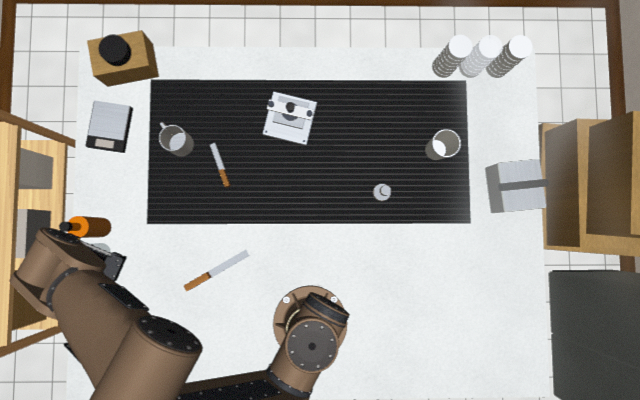

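In the scene view the two candidates are the gauge on the mat, (403,207)-(441,242), and the one on the white worktop, (397,125)-(360,165). In the top view they are at (227,186)-(212,143) and (184,289)-(248,252). The mat gauge is about 46 px long, roughly 155 mm, and the other about 74 px, roughly 250 mm. So the mat gauge is the smaller one. The sealer is at top (290,118), the pitcher at (176,140), the tamper at (382,192) and the cup at (443,145).

I'll confirm this in one enlarged crop.

```bash
python3 - <<'E'
from h import *
t=cv2.imread("pics/top0.png");s=cv2.imread("pics/scene0.png")
a=cv2.resize(t[85:195,200:330],None,fx=6,fy=6,interpolation=cv2.INTER_CUBIC)[:600]
a=cv2.resize(t[85:191,195:327],(747,600),interpolation=cv2.INTER_CUBIC)
cv2.imwrite("pics/ct.png",a)   # scale 5.66
cv2.imwrite("pics/cs.png",cv2.resize(s[195:325,335:495],(738,600),interpolation=cv2.INTER_CUBIC)) # 4.615
for p,q in((( 184,289),(248,252)),((227,186),(212,143))):
    A,B=atz("top",*p,10),atz("top",*q,5);print(A,B,np.linalg.norm(A-B))
E
```

```text
[114.12803429 417.62974198  10.        ] [235.01308686 207.53934488   5.        ] 242.43797327363202
[457.36294893 279.5065532   10.        ] [605.80176581 333.29274631   5.        ] 157.96213762335304
```

View pics/ct.png

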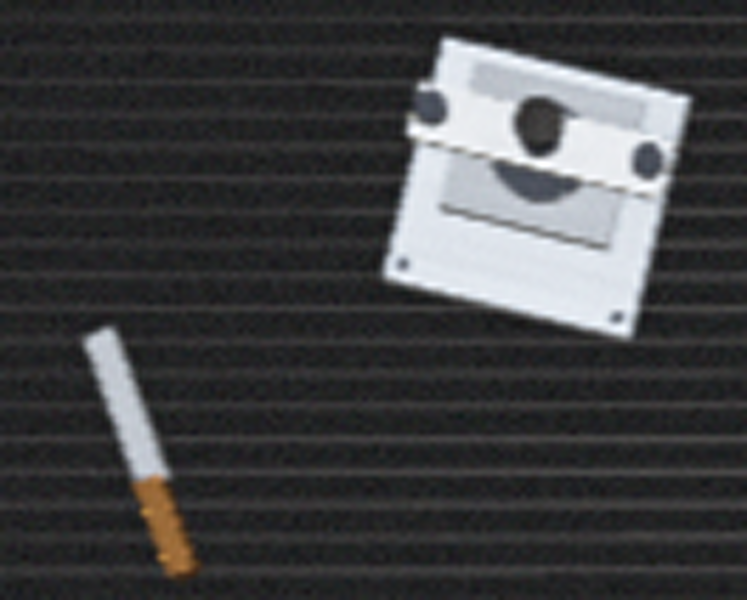

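View pics/cs.png

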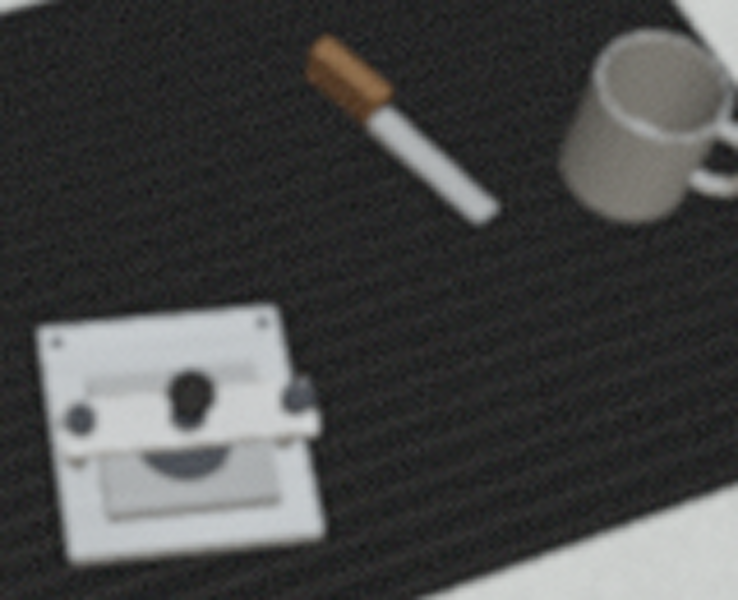

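The enlarged crops confirm the mat gauge: an orange handle nearest the robot and a blade pointing away. Its length comes out at 158 mm against 160 mm specified, and the look-alike measures 242 mm. In the top crop the handle end is at (182,575), the blade joint at (151,478) and the tip at (100,332). The die's ledge faces the robot.

```bash
cat >> h.py <<'E'
T=lambda u,v:(195+(u+.5)/5.66-.5,85+(v+.5)/5.66-.5)
S=lambda u,v:(335+(u+.5)/4.615-.5,195+(v+.5)/4.615-.5)
E
python3 - <<'E'
from h import *
np.set_printoptions(precision=1,suppress=True)
for n,s,t in [("NL",(277,306),(383,280)),("NR",(38,326),(632,338)),("FL",(325,538),(443,38)),("FR",(70,563),(691,97)),
 ("holeL",(262,322),(403,264)),("holeR",(57,342),(616,316)),("knob",(190,385),(540,125)),
 ("upNL",(255,362),(441,203)),("upNR",(88,377),(608,243)),
 ("tipL",(497,210),(83,340)),("tipR",(478,226),(113,327)),("jL",(392,103),(134,483)),("jR",(369,122),(168,473)),
 ("hjtopL",(391,88),(134,480)),("hjtopR",(369,108),(165,473)),("hendL",(328,35),(166,577)),("hendR",(308,52),(198,570))]:
    print(n,*tri(S(*s),T(*t)))
print("die top z30");P={}
for n,t in dict(NL=(383,280),NR=(632,338),FL=(443,38),FR=(691,97)).items(): print(n,atz("top",*T(*t),30),atz("top",*T(*t),0))
for n,t in dict(NL=(277,306),NR=(38,326),FL=(325,538),FR=(70,563)).items(): print(n,atz("scene",*S(*t),30),atz("scene",*S(*t),0))
E
```

```text
NL [631.4 161.2  31.4] 3.9318913542820386
NR [595.1  12.4  36.1] 2.124535978198588
FL [780.4 125.3  25.3] 1.3639897509855277
FR [743.9 -23.9  27.1] 1.3229252620680623
holeL [640.  147.9  33.9] 1.2749533545076321
holeR [608.7  21.   33.3] 0.40002576982785465
knob [698.9  64.3 116.6] 1.7986735075931832
upNL [671.9 124.9  53.4] 3.139230383039312
upNR [647.3  25.6  54.7] 0.2593488745313515
tipL [601.5 344.4  -0.9] 1.1234793244004921
tipR [609.1 325.9   0.8] 0.6781589833971323
jL [510.7 307.8  20.7] 0.6312585978576405
jR [517.2 288.2  16.5] 0.13193834981563377
hjtopL [509.6 304.   39.6] 0.7010351404048878
hjtopR [514.9 286.9  31.2] 0.5131334402494374
hendL [452.7 284.9  36.3] 0.19643711135272793
hendR [457.6 267.7  30.5] 0.9778176820011845
die top z30
NL [631.  159.5  30. ] [638.2 162.5   0. ]
NR [596.1  11.3  30. ] [602.6  11.    0. ]
FL [778.5 124.3  30. ] [789.  126.5   0. ]
FR [742.7 -24.5  30. ] [752.4 -25.5   0. ]
NL [631.2 163.6  30. ] [618.  173.9   0. ]
NR [592.5  14.7  30. ] [578.2  21.    0. ]
FL [782.1 124.5  30. ] [772.8 133.8   0. ]
FR [745.1 -23.8  30. ] [734.8 -18.5   0. ]
```

The heights agree with the text: die top about 30 mm, handle top about 34 mm, blade tip about 0. From the fit, the die origin is at about (678,71) with yaw -13.6°. The gauge origin is at about (484,287) with yaw 21.3°.

I'll move above the handle, turning +43.7°.

>>> arm_command(delta_pos=[[0.098,-0.116,0],[0.196,-0.232,0],[0.294,-0.348,0],[0.392,-0.464,0],[0.49,-0.58,0]], delta_rot=[[0,0,0.0486],[0,0,0.0972],[0,0,0.1458],[0,0,0.1944],[0,0,0.243]], claw=[0,0,0,0,0])

```text
t: 0.52
eef_pos: [361.8, 431.1, 214.5]
tcp_rot: [-3.141, -0.0, 3.136]
ft_force: [1.0, 0.7, 0.6]
opening: 1.002
grip_force: 0.0
```

>>> arm_command(delta_pos=[[0.098,-0.116,0],[0.196,-0.232,0],[0.294,-0.348,0],[0.392,-0.464,0],[0.49,-0.58,0]], delta_rot=[[0,0,0.0486],[0,0,0.0972],[0,0,0.1458],[0,0,0.1944],[0,0,0.243]], claw=[0,0,0,0,0])

```text
t: 0.93
eef_pos: [484.5, 286.0, 214.5]
tcp_rot: [3.142, -0.0, -2.766]
ft_force: [1.1, 0.6, 1.0]
opening: 1.001
grip_force: 0.0
```

>>> arm_command(delta_pos=[[0,0,-0.12],[0,0,-0.24],[0,0,-0.36],[0,0,-0.48],[0,0,-0.48]], delta_rot=[[0,0,0],[0,0,0],[0,0,0],[0,0,0],[0,0,0]], claw=[0,0,0,0,0])

```text
t: 1.35
eef_pos: [481.4, 286.4, 89.9]
tcp_rot: [-3.141, -0.008, -2.77]
ft_force: [-1.2, -0.0, -1.5]
opening: 1.0
grip_force: 0.0
```

>>> arm_command(delta_pos=[[0,0,-0.1],[0,0,-0.2],[0,0,-0.28],[0,0,-0.34],[0,0,-0.34]], delta_rot=[[0,0,0],[0,0,0],[0,0,0],[0,0,0],[0,0,0]], claw=[0,0,0,0,0])

```text
t: 1.77
eef_pos: [483.0, 287.5, 8.4]
tcp_rot: [-3.142, -0.003, -2.77]
ft_force: [-0.7, -0.5, 0.4]
opening: 0.997
grip_force: 0.0
```

```bash
python3 - <<'E'
from h import *
s=read_camera("scene");t=read_camera("top");st=state();print(st["eef_pos"],st["tcp_rot"],st["ft_force"])
s=cv2.cvtColor(s,4);t=cv2.cvtColor(t,4)
a=cv2.resize(s[150:270,380:500],(400,400),interpolation=2);b=cv2.resize(t[120:220,170:270],(400,400),interpolation=2)
cv2.imwrite("pics/g.png",np.hstack([a,b]))
E
```

```text
[484.01793113 287.92499524  10.64111404] [ 3.14149077e+00  2.06227307e-04 -2.76982599e+00] [-0.23537998 -0.24879416  0.2859836 ]
```

View pics/g.png

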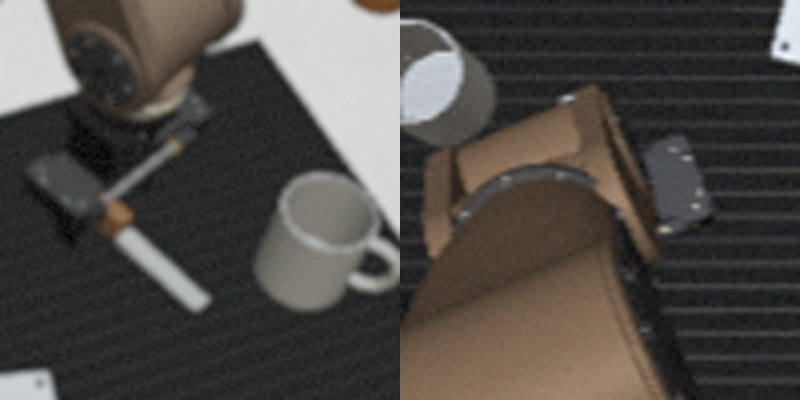

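The fingers straddle the handle, whose front end shows at (117,215) in the left half, and the gripper is clear of the pitcher. I'll lower 3.5 mm and close.

>>> arm_command(delta_pos=[[0,0,-0.014],[0,0,-0.014],[0,0,-0.014],[0,0,-0.014],[0,0,-0.014]], delta_rot=[[0,0,0],[0,0,0],[0,0,0],[0,0,0],[0,0,0]], claw=[0,0.5,1,1,1])

```text
t: 2.28
eef_pos: [483.8, 287.7, 6.6]
tcp_rot: [3.141, 0.001, -2.77]
ft_force: [-0.0, 0.1, -0.5]
opening: 0.776
grip_force: 0.0
```

>>> arm_command(delta_pos=[[0,0,0],[0,0,0],[0,0,0],[0,0,0],[0,0,0]], delta_rot=[[0,0,0],[0,0,0],[0,0,0],[0,0,0],[0,0,0]], claw=[1,1,1,1,1])

```text
t: 2.7
eef_pos: [483.6, 287.7, 6.1]
tcp_rot: [3.142, -0.0, -2.77]
ft_force: [0.0, -0.4, -0.9]
opening: 0.425
grip_force: 0.0
```

>>> arm_command(delta_pos=[[0,0,0],[0,0,0],[0,0,0],[0,0,0],[0,0,0]], delta_rot=[[0,0,0],[0,0,0],[0,0,0],[0,0,0],[0,0,0]], claw=[1,1,1,1,1])

```text
t: 3.12
eef_pos: [483.7, 287.6, 6.2]
tcp_rot: [3.142, 0.0, -2.77]
ft_force: [0.6, -0.3, -0.1]
opening: 0.167
grip_force: 30.0
```

>>> arm_command(delta_pos=[[0,0,0.08],[0,0,0.18],[0,0,0.28],[0,0,0.32],[0,0,0.32]], delta_rot=[[0,0,0],[0,0,0],[0,0,0],[0,0,0],[0,0,0]], claw=[1,1,1,1,1])

```text
t: 3.53
eef_pos: [484.5, 288.0, 88.1]
tcp_rot: [3.141, 0.004, -2.77]
ft_force: [-0.6, -0.0, -1.9]
opening: 0.168
grip_force: 30.0
```

>>> arm_command(delta_pos=[[0.0096,-0.07,0],[0.0288,-0.21,0],[0.048,-0.35,0],[0.0672,-0.49,0],[0.0864,-0.63,0]], delta_rot=[[0,0,-0.0388],[0,0,-0.1164],[0,0,-0.194],[0,0,-0.2716],[0,0,-0.3492]], claw=[1,1,1,1,1])

```text
t: 3.95
eef_pos: [504.6, 128.7, 84.7]
tcp_rot: [-3.141, -0.002, 2.959]
ft_force: [0.7, 0.2, -0.6]
opening: 0.165
grip_force: 30.0
```

>>> arm_command(delta_pos=[[0.0096,-0.07,0],[0.0096,-0.07,0],[0.0096,-0.07,0],[0.0096,-0.07,0],[0.0096,-0.07,0]], delta_rot=[[0,0,-0.0388],[0,0,-0.0388],[0,0,-0.0388],[0,0,-0.0388],[0,0,-0.0388]], claw=[1,1,1,1,1])

```text
t: 4.37
eef_pos: [507.3, 113.6, 85.6]
tcp_rot: [-3.141, -0.001, 2.906]
ft_force: [0.7, 0.3, -1.2]
opening: 0.166
grip_force: 30.0
```

```bash
python3 - <<'E'
from h import *
s=read_camera("scene");t=read_camera("top");st=state();print(st["eef_pos"],st["tcp_rot"],st["ft_force"])
s=cv2.cvtColor(s,4);t=cv2.cvtColor(t,4)
cv2.imwrite("pics/s2.png",s);cv2.imwrite("pics/t2.png",t)
a=cv2.resize(s[195:315,325:445],(400,400),interpolation=2);b=cv2.resize(t[85:205,225:345],(400,400),interpolation=2)
cv2.imwrite("pics/g2.png",np.hstack([a,b]))
E
```

```text
[507.3553308  113.61829627  85.87003508] [ 3.14158494e+00 -3.94422842e-04  2.90579717e+00] [-0.35032763  0.07453155 -1.70214635]
```

View pics/g2.png

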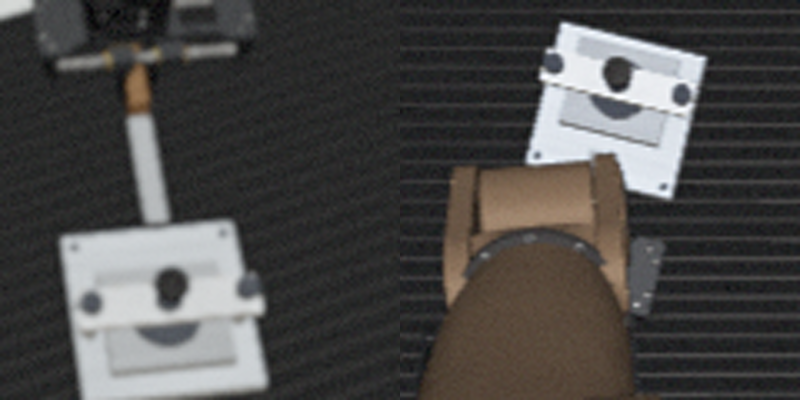

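The blade points at the opening. In the left half its tip is at about (157,221), its root at (139,113), and the ledge edge is at y≈225-240. I'll compare the tip pixel with the prediction.

```bash
python3 - <<'E'
from h import *
np.set_printoptions(precision=2,suppress=True)
g=lambda u,v:(325+(u+.5)/3.333-.5,195+(v+.5)/3.333-.5)
y=2.9058-np.pi;c,s=np.cos(y),np.sin(y);O=np.array([507.4,113.6])
D=np.array([677.8,71.1]);a=-.238;R=np.array([[np.cos(a),-np.sin(a)],[np.sin(a),np.cos(a)]])
for n,p,x,z in(("tip",(157,221),130,81.7),("root",(139,113),30,89.2)):
    P=atz("scene",*g(*p),z);E=O+x*np.array([c,s]);print(n,P,"exp",E,"die",R.T@(P[:2]-D),R.T@(E-D))
A=atz("scene",*g(157,221),81.7)-atz("scene",*g(139,113),89.2);print(np.degrees(np.arctan2(A[1],A[0])),np.degrees(y),np.linalg.norm(A))
E
```

```text
tip [632.32  85.32  81.7 ] exp [633.8   83.23] die [-47.55   3.1 ] [-45.62   1.42]
root [531.64 110.7   89.2 ] exp [536.57 106.59] die [-151.38    4.02] [-145.62    1.19]
-14.146709420617077 -13.509923890885377 104.10810234939433
```

>>> arm_command(delta_pos=[[0,0,-0.06],[0,0,-0.12],[0,0,-0.16],[0,0,-0.176],[0,0,-0.176]], delta_rot=[[0,0,0],[0,0,0],[0,0,0],[0,0,0],[0,0,0]], claw=[1,1,1,1,1])

```text
t: 4.88
eef_pos: [507.2, 113.0, 41.4]
tcp_rot: [-3.141, -0.002, 2.905]
ft_force: [0.2, 1.4, -1.7]
opening: 0.167
grip_force: 30.0
```

>>> arm_command(delta_pos=[[0,0,0],[0,0,0],[0,0,0],[0,0,0],[0,0,0]], delta_rot=[[0,0,0],[0,0,0],[0,0,0],[0,0,0],[0,0,0]], claw=[1,1,1,1,1])

```text
t: 5.3
eef_pos: [507.8, 112.7, 42.5]
tcp_rot: [3.141, 0.001, 2.904]
ft_force: [0.5, 0.4, -2.6]
opening: 0.163
grip_force: 30.0
```

>>> arm_command(delta_pos=[[0,0,-0.004],[0,0,-0.008],[0,0,-0.012],[0,0,-0.012],[0,0,-0.012]], delta_rot=[[0,0,0],[0,0,0],[0,0,0],[0,0,0],[0,0,0]], claw=[1,1,1,1,1])

```text
t: 5.72
eef_pos: [507.6, 112.7, 39.0]
tcp_rot: [3.142, -0.0, 2.904]
ft_force: [0.6, 0.7, 0.1]
opening: 0.168
grip_force: 30.0
```

>>> arm_command(delta_pos=[[0,0,-0.002],[0,0,-0.004],[0,0,-0.004],[0,0,-0.004],[0,0,-0.004]], delta_rot=[[0,0,0],[0,0,0],[0,0,0],[0,0,0],[0,0,0]], claw=[1,1,1,1,1])

```text
t: 6.13
eef_pos: [507.7, 112.6, 38.2]
tcp_rot: [3.142, 0.0, 2.904]
ft_force: [0.9, 0.0, -2.1]
opening: 0.167
grip_force: 30.0
```

>>> arm_command(delta_pos=[[0,0,-0.002],[0,0,-0.004],[0,0,-0.004],[0,0,-0.004],[0,0,-0.004]], delta_rot=[[0,0,0],[0,0,0],[0,0,0],[0,0,0],[0,0,0]], claw=[1,1,1,1,1])

```text
t: 6.55
eef_pos: [507.6, 112.7, 37.1]
tcp_rot: [3.142, -0.0, 2.904]
ft_force: [0.5, -0.3, -2.1]
opening: 0.17
grip_force: 30.0
```

>>> arm_command(delta_pos=[[0,0,-0.002],[0,0,-0.002],[0,0,-0.002],[0,0,-0.002],[0,0,-0.002]], delta_rot=[[0,0,0],[0,0,0],[0,0,0],[0,0,0],[0,0,0]], claw=[1,1,1,1,1])

```text
t: 6.97
eef_pos: [507.6, 112.7, 36.7]
tcp_rot: [3.142, 0.0, 2.904]
ft_force: [-0.4, -0.3, -1.1]
opening: 0.168
grip_force: 30.0
```

```bash
python3 - <<'E'
from h import *
s=state();print(s["eef_pos"],s["ft_force"],s["moment"])
E
```

```text
[507.631935   112.659907    36.67666322] [-0.42777577 -0.28879263 -1.07516725] [-0.01405319  0.01657971  0.01526849]
```

>>> arm_command(delta_pos=[[0,0,-0.002],[0,0,-0.002],[0,0,-0.002],[0,0,-0.002],[0,0,-0.002]], delta_rot=[[0,0,0],[0,0,0],[0,0,0],[0,0,0],[0,0,0]], claw=[1,1,1,1,1])

```text
t: 7.38
eef_pos: [507.6, 112.7, 36.2]
tcp_rot: [3.141, 0.0, 2.904]
ft_force: [0.2, 0.3, -0.7]
opening: 0.168
grip_force: 30.0
```

>>> arm_command(delta_pos=[[0,0,-0.002],[0,0,-0.002],[0,0,-0.002],[0,0,-0.002],[0,0,-0.002]], delta_rot=[[0,0,0],[0,0,0],[0,0,0],[0,0,0],[0,0,0]], claw=[1,1,1,1,1])

```text
t: 7.8
eef_pos: [507.7, 112.7, 35.7]
tcp_rot: [3.141, 0.0, 2.904]
ft_force: [-1.9, 0.0, 1.8]
opening: 0.167
grip_force: 30.0
```

```bash
python3 - <<'E'
from h import *
s=state();print(s["eef_pos"],s["ft_force"],s["moment"],s["tcp_rot"])
E
```

```text
[507.65647545 112.68356695  35.7492917 ] [-1.94369712  0.04703715  1.82032601] [-0.02103371  0.00826825 -0.00130887] [3.14145668e+00 1.36913144e-04 2.90373383e+00]
```

Contact is felt at TCP z≈36, as expected (30 + 6.2). Next I slide 50 mm in along the die axis, stopping short of the earliest snug depth.

>>> arm_command(delta_pos=[[0.0194,-0.0047,0],[0.0389,-0.0094,0],[0.0583,-0.0141,0],[0.0778,-0.0188,0],[0.0972,-0.0236,0]], delta_rot=[[0,0,0],[0,0,0],[0,0,0],[0,0,0],[0,0,0]], claw=[1,1,1,1,1])

```text
t: 8.22
eef_pos: [532.5, 106.6, 35.7]
tcp_rot: [3.141, -0.0, 2.904]
ft_force: [-4.0, 1.3, 4.7]
opening: 0.168
grip_force: 30.0
```

>>> arm_command(delta_pos=[[0.0194,-0.0047,0],[0.0389,-0.0094,0],[0.0583,-0.0141,0],[0.0778,-0.0188,0],[0.0972,-0.0236,0]], delta_rot=[[0,0,0],[0,0,0],[0,0,0],[0,0,0],[0,0,0]], claw=[1,1,1,1,1])

```text
t: 8.63
eef_pos: [556.5, 100.8, 35.8]
tcp_rot: [3.142, -0.001, 2.904]
ft_force: [-6.2, 1.6, 7.1]
opening: 0.171
grip_force: 30.0
```

>>> arm_command(delta_pos=[[0,0,0],[0,0,0],[0,0,0],[0,0,0],[0,0,0]], delta_rot=[[0,0,0],[0,0,0],[0,0,0],[0,0,0],[0,0,0]], claw=[1,1,1,1,1])

```text
t: 9.05
eef_pos: [556.8, 100.8, 35.8]
tcp_rot: [3.141, 0.001, 2.904]
ft_force: [2.0, -0.8, 2.2]
opening: 0.165
grip_force: 30.0
```

```bash
python3 - <<'E'
from h import *
s=read_camera("scene");st=state();print(st["eef_pos"],st["tcp_rot"],st["ft_force"],st["moment"])
cv2.imwrite("pics/g3.png",cv2.resize(cv2.cvtColor(s,4)[200:320,325:445],(600,600),interpolation=2))
E
```

```text
[556.70149046 100.83361848  35.80357161] [3.14124142e+00 1.04561679e-03 2.90376627e+00] [ 1.56699936 -1.32999561  1.94465895] [-0.19146836 -0.75891086 -0.06020342]
```

View pics/g3.png

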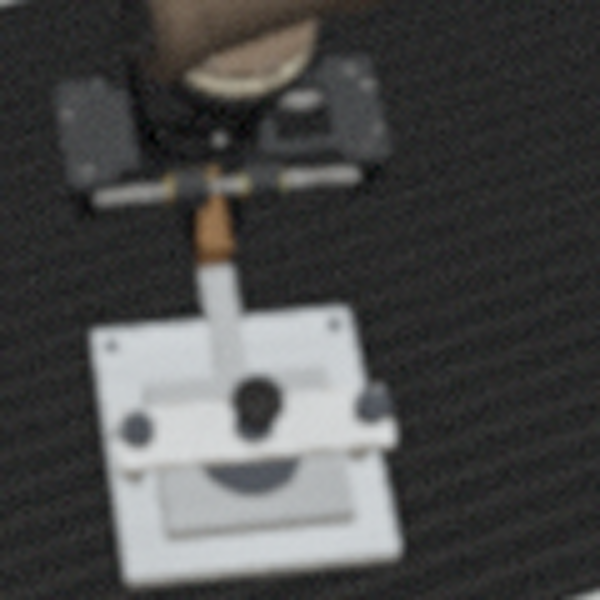

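The blade is in the opening, entering at about (228,375), central and straight, and the plate is down. I'll ease the downward press slightly and then advance in 2 mm steps, watching the axial force.

>>> arm_command(delta_pos=[[0.0016,-0.0004,0.0012],[0.0031,-0.0008,0.0012],[0.0047,-0.0011,0.0012],[0.0062,-0.0015,0.0012],[0.0078,-0.0019,0.0012]], delta_rot=[[0,0,0],[0,0,0],[0,0,0],[0,0,0],[0,0,0]], claw=[1,1,1,1,1])

```text
t: 9.52
eef_pos: [556.9, 100.6, 35.9]
tcp_rot: [-3.141, -0.003, 2.904]
ft_force: [-5.0, 1.5, 7.7]
opening: 0.163
grip_force: 30.0
```

>>> arm_command(delta_pos=[[0.0016,-0.0004,0],[0.0031,-0.0008,0],[0.0047,-0.0011,0],[0.0062,-0.0015,0],[0.0078,-0.0019,0]], delta_rot=[[0,0,0],[0,0,0],[0,0,0],[0,0,0],[0,0,0]], claw=[1,1,1,1,1])

```text
t: 9.93
eef_pos: [558.7, 100.1, 36.0]
tcp_rot: [-3.141, -0.003, 2.904]
ft_force: [-4.9, 0.8, 7.2]
opening: 0.168
grip_force: 30.0
```

>>> arm_command(delta_pos=[[0.0016,-0.0004,0],[0.0031,-0.0008,0],[0.0047,-0.0011,0],[0.0062,-0.0015,0],[0.0078,-0.0019,0]], delta_rot=[[0,0,0],[0,0,0],[0,0,0],[0,0,0],[0,0,0]], claw=[1,1,1,1,1])

```text
t: 10.35
eef_pos: [560.7, 99.7, 36.0]
tcp_rot: [-3.141, -0.003, 2.904]
ft_force: [-5.9, 0.8, 8.5]
opening: 0.166
grip_force: 30.0
```

>>> arm_command(delta_pos=[[0.0016,-0.0004,0],[0.0031,-0.0008,0],[0.0047,-0.0011,0],[0.0062,-0.0015,0],[0.0078,-0.0019,0]], delta_rot=[[0,0,0],[0,0,0],[0,0,0],[0,0,0],[0,0,0]], claw=[1,1,1,1,1])

```text
t: 10.77
eef_pos: [562.6, 99.2, 36.0]
tcp_rot: [-3.141, -0.003, 2.904]
ft_force: [-6.1, 1.5, 8.0]
opening: 0.17
grip_force: 30.0
```

>>> arm_command(delta_pos=[[0.0016,-0.0004,0.001],[0.0031,-0.0008,0.002],[0.0047,-0.0011,0.002],[0.0062,-0.0015,0.002],[0.0078,-0.0019,0.002]], delta_rot=[[0,0,0],[0,0,0],[0,0,0],[0,0,0],[0,0,0]], claw=[1,1,1,1,1])

```text
t: 11.18
eef_pos: [565.9, 98.4, 36.2]
tcp_rot: [-3.141, -0.001, 2.904]
ft_force: [-0.3, 0.6, -1.2]
opening: 0.163
grip_force: 30.0
```

>>> arm_command(delta_pos=[[0.0016,-0.0004,0],[0.0031,-0.0008,0],[0.0047,-0.0011,0],[0.0062,-0.0015,0],[0.0078,-0.0019,0]], delta_rot=[[0,0,0],[0,0,0],[0,0,0],[0,0,0],[0,0,0]], claw=[1,1,1,1,1])

```text
t: 11.6
eef_pos: [568.0, 98.0, 36.5]
tcp_rot: [3.142, -0.0, 2.904]
ft_force: [0.1, -0.5, -1.2]
opening: 0.162
grip_force: 30.0
```

>>> arm_command(delta_pos=[[0.0016,-0.0004,0],[0.0031,-0.0008,0],[0.0047,-0.0011,0],[0.0062,-0.0015,0],[0.0078,-0.0019,0]], delta_rot=[[0,0,0],[0,0,0],[0,0,0],[0,0,0],[0,0,0]], claw=[1,1,1,1,1])

```text
t: 12.02
eef_pos: [569.9, 97.5, 36.5]
tcp_rot: [3.141, 0.0, 2.904]
ft_force: [-1.2, -0.2, -0.9]
opening: 0.167
grip_force: 30.0
```

```bash
python3 - <<'E'
from h import *
s=state();print(s["eef_pos"],s["ft_force"],s["moment"],s["tcp_rot"])
E
```

```text
[569.94383455  97.52786179  36.46348327] [-1.19048813 -0.22963962 -0.93983695] [0.03909674 0.01898586 0.00823248] [3.14149168e+00 3.00455310e-05 2.90372055e+00]
```

Drag is now near zero, which gives a clean baseline. The tip is at about die x = 18. Continuing.

>>> arm_command(delta_pos=[[0.0016,-0.0004,0],[0.0031,-0.0008,0],[0.0047,-0.0011,0],[0.0062,-0.0015,0],[0.0078,-0.0019,0]], delta_rot=[[0,0,0],[0,0,0],[0,0,0],[0,0,0],[0,0,0]], claw=[1,1,1,1,1])

```text
t: 12.43
eef_pos: [571.9, 97.1, 36.5]
tcp_rot: [3.142, 0.0, 2.904]
ft_force: [-0.1, 0.5, -2.3]
opening: 0.171
grip_force: 30.0
```

>>> arm_command(delta_pos=[[0.0016,-0.0004,0],[0.0031,-0.0008,0],[0.0047,-0.0011,0],[0.0062,-0.0015,0],[0.0078,-0.0019,0]], delta_rot=[[0,0,0],[0,0,0],[0,0,0],[0,0,0],[0,0,0]], claw=[1,1,1,1,1])

```text
t: 12.85
eef_pos: [573.8, 96.6, 36.5]
tcp_rot: [3.142, -0.0, 2.904]
ft_force: [0.4, -0.3, -1.2]
opening: 0.168
grip_force: 30.0
```

>>> arm_command(delta_pos=[[0.0016,-0.0004,0],[0.0031,-0.0008,0],[0.0047,-0.0011,0],[0.0062,-0.0015,0],[0.0078,-0.0019,0]], delta_rot=[[0,0,0],[0,0,0],[0,0,0],[0,0,0],[0,0,0]], claw=[1,1,1,1,1])

```text
t: 13.27
eef_pos: [575.7, 96.1, 36.4]
tcp_rot: [3.142, -0.0, 2.904]
ft_force: [0.3, -0.1, -1.3]
opening: 0.166
grip_force: 30.0
```

>>> arm_command(delta_pos=[[0.0016,-0.0004,0],[0.0031,-0.0008,0],[0.0047,-0.0011,0],[0.0062,-0.0015,0],[0.0078,-0.0019,0]], delta_rot=[[0,0,0],[0,0,0],[0,0,0],[0,0,0],[0,0,0]], claw=[1,1,1,1,1])

```text
t: 13.68
eef_pos: [577.7, 95.6, 36.4]
tcp_rot: [3.142, -0.0, 2.904]
ft_force: [-0.7, -0.4, -1.2]
opening: 0.171
grip_force: 30.0
```

>>> arm_command(delta_pos=[[0.0016,-0.0004,0],[0.0031,-0.0008,0],[0.0047,-0.0011,0],[0.0062,-0.0015,0],[0.0078,-0.0019,0]], delta_rot=[[0,0,0],[0,0,0],[0,0,0],[0,0,0],[0,0,0]], claw=[1,1,1,1,1])

```text
t: 14.1
eef_pos: [579.7, 95.2, 36.5]
tcp_rot: [3.141, -0.0, 2.904]
ft_force: [-0.5, 0.5, -2.0]
opening: 0.168
grip_force: 30.0
```

>>> arm_command(delta_pos=[[0.0016,-0.0004,0],[0.0031,-0.0008,0],[0.0047,-0.0011,0],[0.0062,-0.0015,0],[0.0078,-0.0019,0]], delta_rot=[[0,0,0],[0,0,0],[0,0,0],[0,0,0],[0,0,0]], claw=[1,1,1,1,1])

```text
t: 14.52
eef_pos: [581.6, 94.7, 36.5]
tcp_rot: [3.141, -0.0, 2.904]
ft_force: [0.2, -0.1, -0.3]
opening: 0.169
grip_force: 30.0
```

>>> arm_command(delta_pos=[[0.0016,-0.0004,0],[0.0031,-0.0008,0],[0.0047,-0.0011,0],[0.0062,-0.0015,0],[0.0078,-0.0019,0]], delta_rot=[[0,0,0],[0,0,0],[0,0,0],[0,0,0],[0,0,0]], claw=[1,1,1,1,1])

```text
t: 14.93
eef_pos: [583.6, 94.2, 36.5]
tcp_rot: [3.142, -0.0, 2.904]
ft_force: [0.6, 0.5, -0.9]
opening: 0.168
grip_force: 30.0
```

>>> arm_command(delta_pos=[[0.0016,-0.0004,0],[0.0031,-0.0008,0],[0.0047,-0.0011,0],[0.0062,-0.0015,0],[0.0078,-0.0019,0]], delta_rot=[[0,0,0],[0,0,0],[0,0,0],[0,0,0],[0,0,0]], claw=[1,1,1,1,1])

```text
t: 15.35
eef_pos: [585.5, 93.7, 36.5]
tcp_rot: [3.142, 0.0, 2.904]
ft_force: [0.6, -0.9, -1.7]
opening: 0.167
grip_force: 30.0
```

>>> arm_command(delta_pos=[[0.0016,-0.0004,0],[0.0031,-0.0008,0],[0.0047,-0.0011,0],[0.0062,-0.0015,0],[0.0078,-0.0019,0]], delta_rot=[[0,0,0],[0,0,0],[0,0,0],[0,0,0],[0,0,0]], claw=[1,1,1,1,1])

```text
t: 15.77
eef_pos: [587.5, 93.3, 36.5]
tcp_rot: [3.142, -0.0, 2.904]
ft_force: [0.8, 0.2, -1.3]
opening: 0.165
grip_force: 30.0
```

>>> arm_command(delta_pos=[[0.0016,-0.0004,0],[0.0031,-0.0008,0],[0.0047,-0.0011,0],[0.0062,-0.0015,0],[0.0078,-0.0019,0]], delta_rot=[[0,0,0],[0,0,0],[0,0,0],[0,0,0],[0,0,0]], claw=[1,1,1,1,1])

```text
t: 16.18
eef_pos: [589.4, 92.8, 36.5]
tcp_rot: [3.142, -0.0, 2.904]
ft_force: [-0.1, -0.1, -1.5]
opening: 0.164
grip_force: 30.0
```

>>> arm_command(delta_pos=[[0.0016,-0.0004,0],[0.0031,-0.0008,0],[0.0047,-0.0011,0],[0.0062,-0.0015,0],[0.0078,-0.0019,0]], delta_rot=[[0,0,0],[0,0,0],[0,0,0],[0,0,0],[0,0,0]], claw=[1,1,1,1,1])

```text
t: 16.6
eef_pos: [591.4, 92.3, 36.5]
tcp_rot: [3.141, 0.0, 2.904]
ft_force: [0.3, 0.3, -2.0]
opening: 0.163
grip_force: 30.0
```

>>> arm_command(delta_pos=[[0.0016,-0.0004,0],[0.0031,-0.0008,0],[0.0047,-0.0011,0],[0.0062,-0.0015,0],[0.0078,-0.0019,0]], delta_rot=[[0,0,0],[0,0,0],[0,0,0],[0,0,0],[0,0,0]], claw=[1,1,1,1,1])

```text
t: 17.02
eef_pos: [593.3, 91.8, 36.4]
tcp_rot: [3.142, -0.0, 2.904]
ft_force: [0.9, 0.5, -1.2]
opening: 0.165
grip_force: 30.0
```

>>> arm_command(delta_pos=[[0.0016,-0.0004,0],[0.0031,-0.0008,0],[0.0047,-0.0011,0],[0.0062,-0.0015,0],[0.0078,-0.0019,0]], delta_rot=[[0,0,0],[0,0,0],[0,0,0],[0,0,0],[0,0,0]], claw=[1,1,1,1,1])

```text
t: 17.43
eef_pos: [595.3, 91.3, 36.5]
tcp_rot: [3.142, 0.0, 2.904]
ft_force: [-0.4, 0.3, -2.1]
opening: 0.165
grip_force: 30.0
```

>>> arm_command(delta_pos=[[0.0016,-0.0004,0],[0.0031,-0.0008,0],[0.0047,-0.0011,0],[0.0062,-0.0015,0],[0.0078,-0.0019,0]], delta_rot=[[0,0,0],[0,0,0],[0,0,0],[0,0,0],[0,0,0]], claw=[1,1,1,1,1])

```text
t: 17.85
eef_pos: [597.3, 90.9, 36.5]
tcp_rot: [3.141, 0.0, 2.904]
ft_force: [0.7, -0.2, -2.2]
opening: 0.166
grip_force: 30.0
```

```bash
python3 - <<'E'
from h import *
s=state();print(s["eef_pos"],s["ft_force"],s["moment"],s["tcp_rot"])
s=read_camera("scene")
cv2.imwrite("pics/g4.png",cv2.resize(cv2.cvtColor(s,4)[200:320,325:445],(600,600),interpolation=2))
E
```

```text
[597.26764373  90.87448488  36.49732141] [ 0.68711929 -0.1708324  -2.24803846] [ 0.04713231  0.05624782 -0.00257476] [3.14145482e+00 1.09068619e-04 2.90368092e+00]
```

View pics/g4.png

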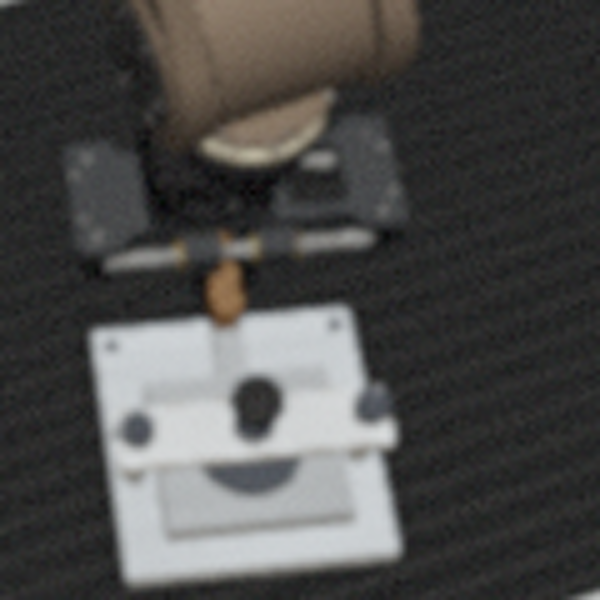

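The blade is about 67 mm in, central, with the plate still down, so the gap is near the wide end of the range. Continuing in small steps.

>>> arm_command(delta_pos=[[0.0016,-0.0004,0],[0.0031,-0.0008,0],[0.0047,-0.0011,0],[0.0062,-0.0015,0],[0.0078,-0.0019,0]], delta_rot=[[0,0,0],[0,0,0],[0,0,0],[0,0,0],[0,0,0]], claw=[1,1,1,1,1])

```text
t: 18.32
eef_pos: [599.1, 90.4, 36.4]
tcp_rot: [3.142, -0.0, 2.904]
ft_force: [-0.4, -0.0, -2.1]
opening: 0.165
grip_force: 30.0
```

>>> arm_command(delta_pos=[[0.0016,-0.0004,0],[0.0031,-0.0008,0],[0.0047,-0.0011,0],[0.0062,-0.0015,0],[0.0078,-0.0019,0]], delta_rot=[[0,0,0],[0,0,0],[0,0,0],[0,0,0],[0,0,0]], claw=[1,1,1,1,1])

```text
t: 18.73
eef_pos: [601.0, 89.9, 36.4]
tcp_rot: [3.142, -0.0, 2.904]
ft_force: [-1.0, 0.1, -1.6]
opening: 0.165
grip_force: 30.0
```

>>> arm_command(delta_pos=[[0.0016,-0.0004,0],[0.0031,-0.0008,0],[0.0047,-0.0011,0],[0.0062,-0.0015,0],[0.0078,-0.0019,0]], delta_rot=[[0,0,0],[0,0,0],[0,0,0],[0,0,0],[0,0,0]], claw=[1,1,1,1,1])

```text
t: 19.15
eef_pos: [602.8, 89.5, 36.3]
tcp_rot: [-3.142, -0.001, 2.904]
ft_force: [-1.8, 0.6, -2.6]
opening: 0.168
grip_force: 30.0
```

>>> arm_command(delta_pos=[[0.0016,-0.0004,0],[0.0031,-0.0008,0],[0.0047,-0.0011,0],[0.0062,-0.0015,0],[0.0078,-0.0019,0]], delta_rot=[[0,0,0],[0,0,0],[0,0,0],[0,0,0],[0,0,0]], claw=[1,1,1,1,1])

```text
t: 19.57
eef_pos: [604.7, 89.0, 36.3]
tcp_rot: [-3.141, -0.001, 2.904]
ft_force: [-3.3, 0.5, -4.6]
opening: 0.165
grip_force: 30.0
```

The upper plate is now pressing: axial force is growing and Fz has gone negative. That means the blade floats slightly, so I'll set it down 0.3 mm before the last advance.

>>> arm_command(delta_pos=[[0,0,-0.0006],[0,0,-0.0012],[0,0,-0.0012],[0,0,-0.0012],[0,0,-0.0012]], delta_rot=[[0,0,0],[0,0,0],[0,0,0],[0,0,0],[0,0,0]], claw=[1,1,1,1,1])

```text
t: 19.98
eef_pos: [605.0, 89.0, 36.2]
tcp_rot: [3.142, 0.0, 2.904]
ft_force: [-3.0, 0.8, -5.0]
opening: 0.171
grip_force: 30.0
```

>>> arm_command(delta_pos=[[0.0016,-0.0004,0],[0.0031,-0.0008,0],[0.0047,-0.0011,0],[0.0062,-0.0015,0],[0.0078,-0.0019,0]], delta_rot=[[0,0,0],[0,0,0],[0,0,0],[0,0,0],[0,0,0]], claw=[1,1,1,1,1])

```text
t: 20.4
eef_pos: [606.0, 88.7, 36.2]
tcp_rot: [-3.141, -0.002, 2.904]
ft_force: [-8.9, 1.8, 0.4]
opening: 0.167
grip_force: 30.0
```

>>> arm_command(delta_pos=[[0,0,0],[0,0,0],[0,0,0],[0,0,0],[0,0,0]], delta_rot=[[0,0,0],[0,0,0],[0,0,0],[0,0,0],[0,0,0]], claw=[1,1,1,1,1])

```text
t: 20.82
eef_pos: [606.1, 88.7, 36.2]
tcp_rot: [-3.141, -0.002, 2.904]
ft_force: [-8.3, 2.0, -0.6]
opening: 0.166
grip_force: 30.0
```

>>> arm_command(delta_pos=[[0,0,0],[0,0,0],[0,0,0],[0,0,0],[0,0,0]], delta_rot=[[0,0,0],[0,0,0],[0,0,0],[0,0,0],[0,0,0]], claw=[1,1,1,1,1])

```text
t: 21.23
eef_pos: [606.1, 88.7, 36.1]
tcp_rot: [-3.141, -0.002, 2.904]
ft_force: [-8.0, 1.5, -1.3]
opening: 0.169
grip_force: 30.0
```

```bash
python3 - <<'E'
from h import *
a=read_camera("scene");s=state();print(s["eef_pos"],s["ft_force"],s["moment"],s["tcp_rot"])
c=cv2.cvtColor(a,4)[200:320,325:445];cv2.imwrite("pics/g5.png",cv2.resize(c,(600,600),interpolation=2))
E
```

```text
[606.04383689  88.68957027  36.14963489] [-7.92503224  1.12408561 -1.00040021] [0.35624694 1.28592022 0.05636462] [-3.14133066e+00 -1.88973869e-03  2.90381506e+00]
```

View pics/g5.png

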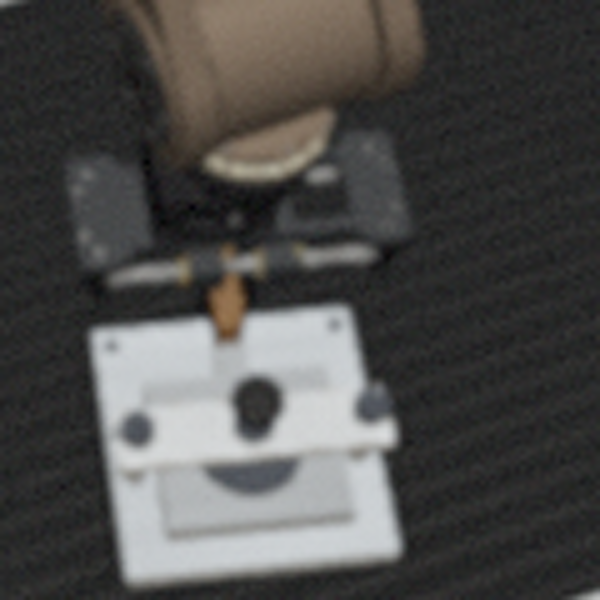

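The plate is visually unmoved and the blade is central. The resistance holds steady at about 8 N, slightly firm. I'll relax the push by 0.3 mm and seat the blade a touch lower, then settle.

>>> arm_command(delta_pos=[[-0.0012,0.0003,-0.0006],[-0.0012,0.0003,-0.0006],[-0.0012,0.0003,-0.0006],[-0.0012,0.0003,-0.0006],[-0.0012,0.0003,-0.0006]], delta_rot=[[0,0,0],[0,0,0],[0,0,0],[0,0,0],[0,0,0]], claw=[1,1,1,1,1])

```text
t: 21.7
eef_pos: [606.1, 88.7, 36.2]
tcp_rot: [-3.141, -0.001, 2.904]
ft_force: [-6.7, 1.0, -0.0]
opening: 0.17
grip_force: 30.0
```

>>> arm_command(delta_pos=[[0,0,0],[0,0,0],[0,0,0],[0,0,0],[0,0,0]], delta_rot=[[0,0,0],[0,0,0],[0,0,0],[0,0,0],[0,0,0]], claw=[1,1,1,1,1])

```text
t: 22.12
eef_pos: [606.1, 88.7, 36.2]
tcp_rot: [-3.141, -0.001, 2.904]
ft_force: [-5.4, 0.5, -0.5]
opening: 0.167
grip_force: 30.0
```

>>> arm_command(delta_pos=[[0,0,0],[0,0,0],[0,0,0],[0,0,0],[0,0,0]], delta_rot=[[0,0,0],[0,0,0],[0,0,0],[0,0,0],[0,0,0]], claw=[1,1,1,1,1])

```text
t: 22.53
eef_pos: [606.1, 88.7, 36.2]
tcp_rot: [-3.141, -0.001, 2.904]
ft_force: [-6.6, 0.6, 0.2]
opening: 0.168
grip_force: 30.0
```

The blade is held still with about 6 N of drag and a 30 N grip, so I'm handing in.

```bash
python3 -c "
from cell import *
print(job_done())"
```

```text
the job is handed in; nothing more can be done
None
```

The job is handed in: the gripper is still holding the smaller gauge, with its blade about 75 mm into the sealing head, close to the middle, and dragging at about 6 N. In the camera the upper plate looked unmoved; no pass/fail verdict came back.

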